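Load the drying box and hold its lid at the vent mark

ROBOT

A 6-joint arm with a two-finger parallel gripper is mounted at the origin on the work surface. World frame = base frame: x ahead of the robot, y to its left, z up, the work surface at z = 0. Lengths are in mm, angles in rad, forces in N, time in s.
With the tool pointing down it reaches from about 275 to 1000 mm from the base axis. Payload 8.4 kg.
Tool frame: the origin (TCP) lies midway between the tips of the shut fingers; the grasp point (between the pads) lies 19 mm behind it; z points along the fingers, y is the line along which they close (so a half turn about z gives the same grasp; the last joint's range is limited). The gripper opens to 85 mm and grips with 20 to 120 N. Pads are 22 mm wide; open, the fingers measure 114 mm over their backs; the gripper's body (76 mm by 85 mm) begins 54 mm behind the grasp point. The pads swing forward as they close: fully open they stand 13 mm farther back than shut.
Start: joints at [1.236, 0.353, 1.633, -0, 1.155, -0.002], TCP at [204.18, 590.71, 231.281] pointing down, gripper open.
Joint ranges: [-2.63, 2.63], [-0.92, 2.1], [0.06, 2.66], [-1.3, 4.44], [0, 2.69], [-3.02, 3.02]. Speed limits (rad/s): [2.22, 2.22, 2.79, 3.14, 3.14, 3.14].

INTERFACE

Orientations are given as [roll, pitch, yaw] about the fixed x, y, z axes, in that order (R = Rz(yaw) Ry(pitch) Rx(roll)).
In Python, from rig import monitor, imaging, r gives the robot as it stands.
- The arm moves only by the tool drive_tool, never from a script. Its argument "plan" is a list of rows, each an object of numbers: "x", "y", "z": the shift along the tool's x, y, z in units of 50 mm (1.0 is 50 mm); "ax", "ay", "az": the turn, a rotation vector about the tool's x, y, z in units of 6 degrees (1.0 is 6 degrees); "hand": the finger opening in mm, from 0 to 85.4. In form: [{"x": .., "y": .., "z": .., "ax": .., "ay": .., "az": .., "hand": ..}, ...]. A call has 1 to 8 rows; each row is the pose to reach, as a shift and turn from the pose commanded when the call began, along the tool's axes at that moment; what a row does not reach only later rows make up. A row lasts 1/10 s, in which the tool goes at most 50 mm and 8.59 degrees, less where a joint would pass 70% of its speed; a pose out of reach is approached as far as the arm can. A call with a gripper value outside its range is refused whole. The fingers move at their own pace and stop on an object; "grip_force" is the grip in N (left out, the last holds). Time passes only in rows, so rows that repeat a pose let the fingers close. It gives the time, the measured TCP pose, the force, the opening and the grip force at its end, in the units of the state.
- monitor.sense(): the state, without advancing time (a new reading comes with each control period).
- imaging.grab_frame(name): name is "side" or "top"; returns the picture (420x560x3 uint8, red, green, blue); there is no depth.
- imaging.camera_info(name): a dict with "mtx" (3x3 intrinsics, pixels), "dist" ([k1, k2, p1, p2, k3] as OpenCV has them; the pictures are not rectified), "R" (3x3) and "t" (3): a world point X has camera coordinates R X + t. Camera axes: x right, y down, z forward; pixel columns grow to the right and rows downward; lengths in mm; the calibration is good to about 2 mm. A picture is of the moment at which its call begins. camera_info takes no time and is no camera call.
- r.sign_off(): hands the job in; it is judged then, once.
The state is a dict: "clock": time; "qpos": joint angles; "qvel": joint speeds; "joint_efforts": joint torques, N m; "eef_pos": TCP position; "tcp_rot": TCP orientation; "contact_force": force on the tool from outside, world axes, zero at the start; "wrist_torque": the same for the moment, N m; "opening": opening from 0.0 (shut) to 1.0 (fully open); "grasp_force": force on a finger pad.
Only numpy, scipy, OpenCV 4.12 (cv2) and the standard library are available. Lean on these libraries where they do the work, as an engineer would, in place of code of your own. Each camera call takes 0.05 s, during which the arm holds its last target. There are 200 camera calls.

TASK

Take the short candlestick out of the crate and stand it upright on the floor of the open drying box. Then take the lid by its bar, swing it down until it lies in line with the index arm at the side of the box, and hold it still there: the program finishes while the gripper is still holding the lid up, since the lid falls if let go. Do not let the lid fall shut, do not shift the index arm, and leave everything else where it is.

Things in the scene. Friction and masses are not known exactly. Their poses are not given: they have to be found in the camera images.
- candlestick: the target: short white bisque candlestick standing upright in the crate, 70 mm tall; round foot 54 mm across and 6 mm high, stem 20 to 26 mm across, cup at the top 36 mm across over the top 21 mm (grip it there, from above). 120 g or so. Origin at the centre of its underside, z up along its axis; the same from all sides
- crate: fixed open plywood crate, 190 (its x) x 280 (its y) x 40 mm high, floor and walls 6 mm thick; origin at the centre of its underside. Holds five things of white ceramic standing about 80 mm apart in two columns along its y, three in the far column and two in the near one; which stands where changes
- tall_candlestick: bystander in the crate: candlestick of the same form but 98 mm tall; origin at the centre of its underside
- square_prop: bystander in the crate: white square kiln prop, 36 x 36 x 65 mm; origin at the centre of its underside
- tube_prop: bystander in the crate: white kiln tube, 38 mm across, 18 mm bore, 55 mm tall; origin at the centre of its underside
- small_bowl: bystander in the crate: white bowl 60 mm across, 38 mm tall; origin at the centre of its underside
- dry_box: fixed grey open-topped steel drying box, 190 (its x) x 230 (its y) x 78 mm high, walls and floor 4 mm; origin at the centre of its underside; its x axis points from its front (robot side) to its hinged far side
- box_floor (a point): centre of the box's inner floor, 4 mm above the table; axes of dry_box. The inside is 182 x 222 mm and 74 mm deep
- lid_hinge (a point): middle of the hinge line, along the far rim: 90 mm along the box's x from its centre, 80 mm above the table; the hinge runs along the box's y
- lid (a joint): angle of the lid in rad: 0 closed (level, pointing from the hinge to the box's front), growing as it swings up; 1.57 upright; it starts leaning back at its stop at 1.85. The hinge is free: below 1.57 the lid (about 0.4 kg) falls shut when let go
- lid_bar (a point): middle of the lid's round steel bar, 16 mm across, 166 mm long, parallel to the hinge and 210 mm from it, in the lid's plane. Flat brackets 78 mm either side of its middle join it to the 225 mm wide aluminium sheet, whose edge ends 46 mm short of the bar's centre, so fingers fit round the bar and it may turn between them. x points from the bar to the hinge, y along the bar
- mark (a joint): angle of the index arm in rad, counted exactly as that of the lid and about the same hinge line; it is set somewhere between 0.6 and 1.05. The lid lies at the mark when joint lid equals joint mark
- mark_tip (a point): tip of the index arm: dark steel strip 150 mm long, 14 mm wide, 6 mm thick, on the left (box's +y) side of the box, 126 mm from its middle, in front of a round aluminium protractor disc of 148 mm diameter (ticks every 15 degrees, from level). It runs from the hinge line, held by a stiff friction clamp; x axis points from the tip to the hinge line
- paint_jar: bystander: white ceramic jar with a black cap, 56 mm across, 60 mm tall, near the robot; origin at the centre of its underside
- mug: bystander: blue mug with a handle, 76 mm across, 85 mm tall; origin at the centre of its underside
- brush: bystander: flat glaze brush 190 mm long lying on the table; origin about its middle, x along it
- water_bottle: bystander: glass bottle, 70 mm across, 180 mm tall; origin at the centre of its underside
Mind the look-alikes: they are no part of the job. Leave any pink or red look-alike of the candlestick alone.

How it is judged (in metres and radians):
On the way:
1. the short candlestick stands upright on the drying box's floor, let go, while the lid is still open (x of candlestick in the frame of box_floor between -0.08 and 0.08 m and y of candlestick in the frame of box_floor between -0.1 and 0.1 m and z of candlestick in the frame of box_floor between -0.004 and 0.006 m and angle between candlestick's own z axis and vertical below 0.15 rad and contact force between the fingers and candlestick below 0.05 N and linear speed of candlestick below 0.03 m/s and value of joint lid above 1.3 rad), for 0.2 s.
At the end, for the whole second after the job is handed in: the short candlestick stands upright (within 0.15 rad) and let go on the drying box's floor; the lid is within 0.08 rad (4.5 degrees) of the index arm, still (under 0.08 rad/s), held by the fingers (over 0.3 N between them), and no loose thing touches it (x of candlestick in the frame of box_floor between -0.08 and 0.08 m and y of candlestick in the frame of box_floor between -0.1 and 0.1 m and z of candlestick in the frame of box_floor between -0.004 and 0.006 m and angle between candlestick's own z axis and vertical below 0.15 rad and contact force between the fingers and candlestick below 0.05 N and linear speed of candlestick below 0.03 m/s and angle between the x axis of lid_bar and the x axis of mark_tip, either way round below 0.08 rad and value of joint lid below 1.25 rad and velocity of joint lid between -0.08 and 0.08 rad/s and contact force between the fingers and lid above 0.3 N and contact force between each of candlestick, tall_candlestick, square_prop, tube_prop, small_bowl, paint_jar, mug, brush, water_bottle and lid below 0.05 N); the arm keeps its last pose, push and grip.
It fails at once if the lid falls nearly shut (below 0.25 rad) (value of joint lid below 0.25 rad).
It fails at once if the index arm is shifted (its tip by more than 8 mm) (distance of mark_tip from where it was at the start of the episode above 0.008 m).
It fails at once if another thing in the crate or on the table is moved by more than 30 mm (distance of any of tall_candlestick, square_prop, tube_prop, small_bowl, paint_jar, mug, brush, water_bottle from where it was at the start of the episode above 0.03 m).
It also fails if it takes over 67 s, if anything falls off the work surface, if the arm or the gripper's body presses on something with over 40 N, if the wrist force passes 120 N, or if a joint passes its speed limit or range.

## Working session

There is one attempt and no reset: what is moved stays moved. The work goes in short steps, Python scripts to look and compute and a tool call to move; the robot and the scene stay as the last step left them, time stands still between calls to the robot, and variables do not carry over. Pictures are saved under pics/ and viewed, at most 10 in all, crops included, and the job is handed in when it is done.

Besides the shell and the picture viewer there is one more tool, called after "Emit:" by a JSON object that holds its "method" and its "body", one argument or row to a line. drive_tool: Moves the arm, as the interface text tells. Its arguments: {"type":"object","properties":{"plan":{"type":"array","items":{"type":"object","properties":{"x":{"type":"number"},"y":{"type":"number"},"z":{"type":"number"},"ax":{"type":"number"},"ay":{"type":"number"},"az":{"type":"number"},"hand":{"type":"number"}}}},"grip_force":{"type":"number"}},"required":["plan"]}

```bash
mkdir -p pics
cat > h.py <<'E'
import numpy as np, cv2
from rig import monitor, imaging, r
def cam(n):
    c=imaging.camera_info(n); return [np.array(c[k],float) for k in("mtx","dist","R","t")]
def ray(n,p):
    K,d,R,t=cam(n); u=cv2.undistortPoints(np.array([[p]],float),K,d)[0,0]
    v=R.T@np.array([u[0],u[1],1]); return -R.T@t, v/np.linalg.norm(v)
def onz(n,p,z):
    o,v=ray(n,p); return o+v*(z-o[2])/v[2]
def onplane(n,p,q,nn):
    o,v=ray(n,p); return o+v*(np.dot(np.subtract(q,o),nn)/np.dot(v,nn))
def tri(p1,p2):
    a,u=ray("top",p1); b,v=ray("side",p2)
    s=np.linalg.lstsq(np.c_[u,-v],b-a,rcond=None)[0]; x,y=a+s[0]*u,b+s[1]*v
    return (x+y)/2, np.linalg.norm(x-y)
def proj(n,X):
    K,d,R,t=cam(n); return cv2.projectPoints(np.atleast_2d(np.array(X,float)),cv2.Rodrigues(R)[0],t,K,d)[0][:,0]
def shot(n,f):
    im=imaging.grab_frame(n)[:,:,::-1].copy(); cv2.imwrite("pics/%s.png"%f,im); return im
E
python3 - <<'E'
from h import *
for n in("top","side"):
    shot(n,n+"0"); K,d,R,t=cam(n); print(n,-R.T@t,R[2],K[0,0])
s=monitor.sense(); print(s)
E
```

```text
top [ 486.20489635   69.7738394  1440.99590929] [ 0.06289252  0.00863439 -0.99798295] 536.9790665736283
side [ 294.31215278 -855.8056647  1141.94477622] [ 0.19559948  0.65572634 -0.72922137] 511.7350748871675
{'clock': 0.1, 'qpos': array([ 1.23560807e+00,  3.53557518e-01,  1.63404362e+00, -6.79447930e-08,
        1.15521863e+00, -2.39242147e-03]), 'qvel': array([-0.00178114, -0.00029975, -0.00197044, -0.00069502, -0.00084745,
        0.00022139]), 'joint_efforts': array([-7.26686230e-04, -6.06356978e+01, -3.42820323e+01, -1.04610735e-04,
        3.83472550e-03,  9.84856229e-06]), 'eef_pos': array([204.03565471, 590.31014389, 230.65701637]), 'tcp_rot': array([-3.14036554e+00, -2.87364650e-06,  2.80879685e+00]), 'contact_force': array([-0.40660855, -0.40010853, -0.30293896]), 'wrist_torque': array([-0.02621516,  0.01501853,  0.00677946]), 'grasp_force': 0.0, 'opening': 0.9982900426677906}
```

View pics/top0.png

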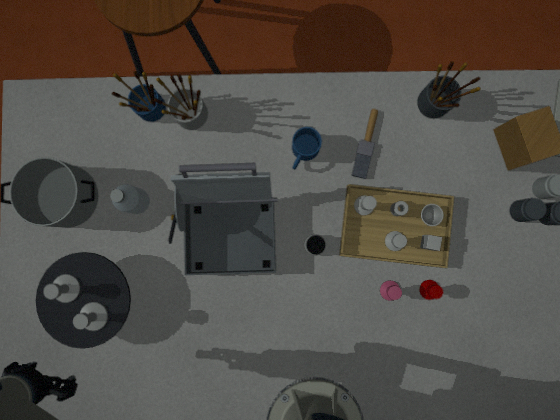

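View pics/side0.png

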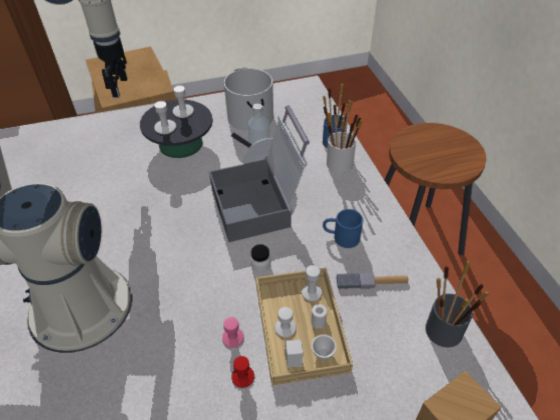

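The top view shows the crate at (345-453, 185-265), with candlesticks at (367,205) and (396,241). The box is at (185-275, 180-272) and the lid bar at (180-257, 170). The index arm is near (172,228). In the side view the far candlestick (312,282) looks taller than the near one (286,320). I'll zoom in on both.

Run:
```python
from h import *
a=cv2.imread("pics/top0.png"); b=cv2.imread("pics/side0.png")
A=cv2.resize(a[150:285,155:285],None,fx=3,fy=3,interpolation=cv2.INTER_CUBIC)
B=cv2.resize(b[95:240,200:330],None,fx=3,fy=3,interpolation=cv2.INTER_CUBIC)
C=np.zeros((440,800,3),np.uint8); C[:A.shape[0],:A.shape[1]]=A; C[:B.shape[0],400:400+B.shape[1]]=B
cv2.imwrite("pics/c1.png",C)
A=cv2.resize(a[180:270,340:460],None,fx=3.3,fy=3.3,interpolation=cv2.INTER_CUBIC)
B=cv2.resize(b[255:385,250:350],None,fx=3.3,fy=3.3,interpolation=cv2.INTER_CUBIC)
C=np.zeros((440,800,3),np.uint8); C[:A.shape[0],:A.shape[1]]=A; C[:B.shape[0],400:400+B.shape[1]]=B
cv2.imwrite("pics/c2.png",C)
```

```text
(no output)
```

View pics/c1.png

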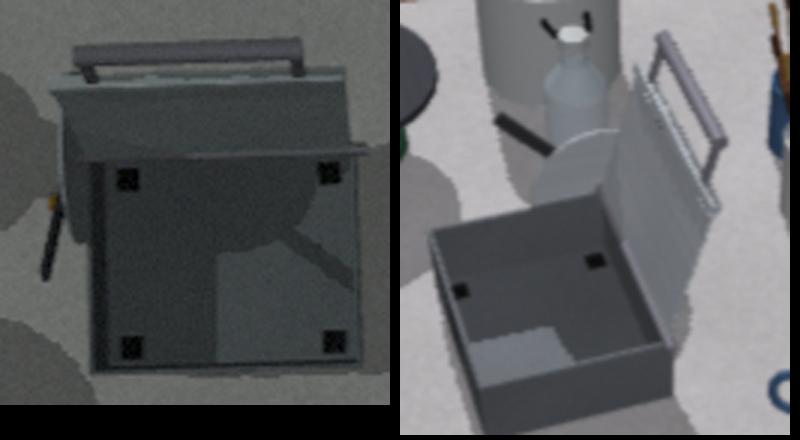

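View pics/c2.png

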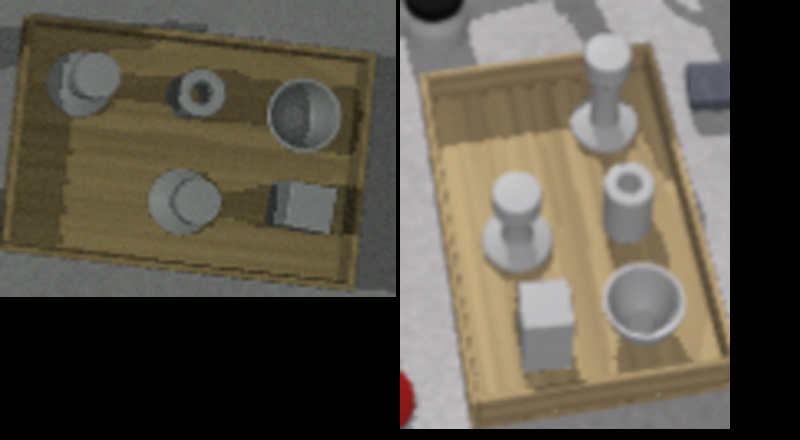

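The short candlestick is in the near column: cup at top (399.7,240.9) and side (285.5,313). The tall one is in the far column. The index arm's visible dark half has its tip at top (170,242) and side (232,134). Next I'll measure these.

Run:
```python
from h import *
T=lambda u,v:(155+u/3,150+v/3); S=lambda u,v:(200+(u-400)/3,95+v/3)
c,e=tri((399.7,240.9),(285.5,313));print("short top tri",c,e, onz("top",(399.7,240.9),76),onz("side",(285.5,313),76))
print("foot", onz("top",(340+183/3.3,180+202/3.3),10))
print("tall",tri((340+96/3.3,180+77/3.3),(250+208/3.3,255+55/3.3)))
P={k:onz("top",T(*p),78) for k,p in dict(fl=(92,374),fr=(361,373),br=(358,152)).items()}
for k in P: print(k,P[k])
for k,p in dict(fl=(475,393),fr=(672,350),bl=(432,233)).items(): print("side?",k,S(*p),onz("side",S(*p),78))
L=tri(T(77,54),S(662,38));R=tri(T(299,48),S(720,140));print("bar",L,R)
m=tri(T(46,277),S(497,118));print("tip",m)
print("strip pt top dir", onz("top",T(57,207),m[0][2]))
for n in("top","side"):
    b=cv2.imread("pics/%s0.png"%n)
    x0,y0,x1,y1=(160,200,185,255) if n=="top" else (222,125,262,155)
    g=b[y0:y1,x0:x1].max(2); mk=(g<60).astype(np.uint8)
    N,l,s,ce=cv2.connectedComponentsWithStats(mk)
    for i in range(1,N):
        if s[i,4]>8: print(n,s[i]+[x0,y0,0,0,0],ce[i]+[x0,y0])
```

```text
short top tri [ 483.90231324 -221.74523893   73.85154278] 2.5594614257890083 [ 482.66068186 -220.9951502    76.        ] [ 484.77587576 -223.26702052   76.        ]
foot [ 481.85619117 -223.71624888   10.        ]
tall (array([ 579.7926159 , -142.66436915,   98.53558697]), np.float64(3.787602154480381))
fl [406.08572913 322.98836188  78.        ]
fr [403.61797634  95.84589381  78.        ]
br [590.19564804  95.47738123  78.        ]
side? fl (225.0, 226.0) [405.62131606  90.01480495  78.        ]
side? fr (290.6666666666667, 211.66666666666669) [595.54199192  87.96399378  78.        ]
side? bl (210.66666666666666, 172.66666666666669) [410.67825869 315.8011199   78.        ]
bar (array([649.72693253, 295.0465457 , 280.60615068]), np.float64(0.02826225701736232)) (array([651.71804436, 132.93474224, 283.4190363 ]), np.float64(1.9541279563933986))
tip (array([490.36768895, 336.98344434, 191.03524353]), np.float64(4.304849256659558))
strip pt top dir [542.57886014 328.58510503 191.03524353]
top [176 200   9  32 229] [180.68122271 213.80349345]
top [169 214   8  30  98] [172.2244898  228.80612245]
side [232 133  19  14  78] [240.96153846 139.75641026]
```

Checks hold:
- **Bar:** 210 mm from a hinge at about (592, z 80), with the lid at 1.85.
- **Mark tip:** 150.8 mm from the hinge, so the mark is about 0.83 rad.
- **Candlestick top:** z is about 74-76.

Now I'll plan the moves.

```bash
cat >> h.py <<'E'
from scipy.spatial.transform import Rotation as Ro
def down(tilt=0,yaw=np.pi/2):  # closing along x at yaw=pi/2; tilt leans fingers toward +x
    return Ro.from_euler("y",-tilt)*Ro.from_euler("xyz",[np.pi,0,yaw])
def go(p,rot,frm=None):
    s=monitor.sense(); p0,R0=frm if frm else (s["eef_pos"],Ro.from_euler("xyz",s["tcp_rot"]))
    d=R0.inv().apply(np.subtract(p,p0))/50; a=np.degrees((R0.inv()*rot).as_rotvec())/6
    print("shift",d.round(3),"turn",a.round(2))
E
python3 - <<'E'
from h import *
go([483,-222,330],down())
go([483,-222,150],down(),(np.array([483,-222,330]),down()))
E
```

```text
shift [-10.581 -13.535  -1.97 ] turn [-1.000e-02  1.000e-02  1.182e+01]
shift [ 0.  -0.   3.6] turn [0. 0. 0.]
```

Emit:
{"method": "drive_tool", "body": {
  "plan": [
    {"z": -1},
    {"z": -2},
    {"x": -10.58,"y": -13.54,"z": -1.97,"az": 11.8,"hand": 62},
    {"x": -10.58,"y": -13.54,"z": -1.97,"az": 11.8,"hand": 62},
    {"x": -10.58,"y": -13.54,"z": -1.97,"az": 11.8,"hand": 62},
    {"x": -10.58,"y": -13.54,"z": -1.97,"az": 11.8,"hand": 62},
    {"x": -10.58,"y": -13.54,"z": -1.97,"az": 11.8,"hand": 62},
    {"x": -10.58,"y": -13.54,"z": -1.97,"az": 11.8,"hand": 62}
  ]
}}

```text
invalid input
```

Run:
```python
from h import *
go([483,-222,330],down())
```

```text
shift [-10.581 -13.535  -1.97 ] turn [-1.000e-02  1.000e-02  1.182e+01]
```

Emit:
{"method": "drive_tool", "body": {
  "plan": [
    {"x": 0,"y": 0,"z": -1,"ax": 0,"ay": 0,"az": 0,"hand": 85},
    {"x": 0,"y": 0,"z": -2,"ax": 0,"ay": 0,"az": 0,"hand": 62},
    {"x": -10.58,"y": -13.54,"z": -1.97,"ax": 0,"ay": 0,"az": 11.8,"hand": 62},
    {"x": -10.58,"y": -13.54,"z": -1.97,"ax": 0,"ay": 0,"az": 11.8,"hand": 62},
    {"x": -10.58,"y": -13.54,"z": -1.97,"ax": 0,"ay": 0,"az": 11.8,"hand": 62},
    {"x": -10.58,"y": -13.54,"z": -1.97,"ax": 0,"ay": 0,"az": 11.8,"hand": 62},
    {"x": -10.58,"y": -13.54,"z": -1.97,"ax": 0,"ay": 0,"az": 11.8,"hand": 62},
    {"x": -10.58,"y": -13.54,"z": -1.97,"ax": 0,"ay": 0,"az": 11.8,"hand": 62}
  ],
  "grip_force": 40
}}

```text
clock: 0.9
eef_pos: [301.5, 305.0, 330.5]
tcp_rot: [3.142, 0.0, 1.903]
contact_force: [1.1, -0.0, -0.5]
opening: 0.721
grasp_force: 0.0
```

Run:
```python
from h import *
print(monitor.sense()["eef_pos"])
go([483,-222,330],down())
```

```text
[301.54084564 304.96236815 330.54303036]
shift [-1.1147e+01 -9.0000e-03  1.3000e-02] turn [0.   0.   3.17]
```

Emit:
{"method": "drive_tool", "body": {
  "plan": [
    {"x": -11.1,"y": 0,"z": 0,"ax": 0,"ay": 0,"az": 3.17,"hand": 62},
    {"x": -11.1,"y": 0,"z": 0,"ax": 0,"ay": 0,"az": 3.17,"hand": 62},
    {"x": -11.1,"y": 0,"z": 0,"ax": 0,"ay": 0,"az": 3.17,"hand": 62},
    {"x": -11.1,"y": 0,"z": 0,"ax": 0,"ay": 0,"az": 3.17,"hand": 62},
    {"x": -11.1,"y": 0,"z": 0,"ax": 0,"ay": 0,"az": 3.17,"hand": 62},
    {"x": -11.1,"y": 0,"z": 0,"ax": 0,"ay": 0,"az": 3.17,"hand": 62},
    {"x": -11.1,"y": 0,"z": 0,"ax": 0,"ay": 0,"az": 3.17,"hand": 62},
    {"x": -11.1,"y": 0,"z": 0,"ax": 0,"ay": 0,"az": 3.17,"hand": 62}
  ]
}}

```text
clock: 1.7
eef_pos: [434.2, -72.6, 330.8]
tcp_rot: [3.141, -0.0, 1.576]
contact_force: [1.4, 1.2, 0.4]
opening: 0.721
grasp_force: 0.0
```

Run:
```python
from h import *
go([483,-222,330],down())
```

```text
shift [-2.993  0.959  0.016] turn [ 0.   -0.    0.05]
```

Emit:
{"method": "drive_tool", "body": {
  "plan": [
    {"x": -3,"y": 0.96,"z": 0,"ax": 0,"ay": 0,"az": 0.05,"hand": 62},
    {"x": -3,"y": 0.96,"z": 0,"ax": 0,"ay": 0,"az": 0.05,"hand": 62},
    {"x": -3,"y": 0.96,"z": 0,"ax": 0,"ay": 0,"az": 0.05,"hand": 62},
    {"x": -3,"y": 0.96,"z": 0,"ax": 0,"ay": 0,"az": 0.05,"hand": 62},
    {"x": -3,"y": 0.96,"z": 1,"ax": 0,"ay": 0,"az": 0.05,"hand": 62},
    {"x": -3,"y": 0.96,"z": 2,"ax": 0,"ay": 0,"az": 0.05,"hand": 62},
    {"x": -3,"y": 0.96,"z": 3,"ax": 0,"ay": 0,"az": 0.05,"hand": 62},
    {"x": -3,"y": 0.96,"z": 3.6,"ax": 0,"ay": 0,"az": 0.05,"hand": 62}
  ]
}}

```text
clock: 2.5
eef_pos: [480.8, -218.8, 147.1]
tcp_rot: [-3.138, -0.002, 1.572]
contact_force: [-0.8, 0.4, -0.4]
opening: 0.726
grasp_force: 0.0
```

Run:
```python
from h import *
print(monitor.sense()["eef_pos"])
go([483,-222,44],down())
b=shot("side","side1"); p=proj("side",[[483,-222,76],monitor.sense()["eef_pos"]]); print(p)
cv2.imwrite("pics/c3.png",cv2.resize(b[200:380,220:380],None,fx=3.3,fy=3.3,interpolation=cv2.INTER_CUBIC))
```

```text
[ 480.83114778 -218.7604313   147.13875073]
shift [-0.069  0.052  2.062] turn [-0.04 -0.02  0.01]
[[284.63723769 312.75008588]
 [282.3555727  295.85718209]]
```

View pics/c3.png

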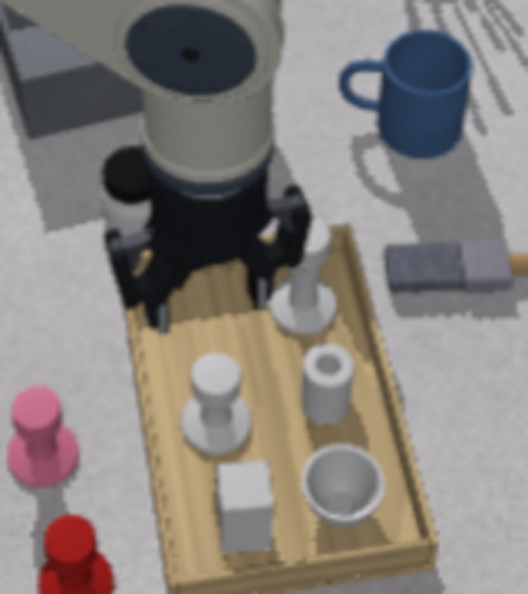

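The gripper sits centred above the candlestick, with finger tips at crop (163,320) and (262,300) and the cup at (217,375). The neighbours are clear, so I'll descend and grip.

Emit:
{"method": "drive_tool", "body": {
  "plan": [
    {"x": -0.06,"y": 0.05,"z": 0.7,"ax": 0,"ay": 0,"az": 0,"hand": 62},
    {"x": -0.06,"y": 0.05,"z": 1.4,"ax": 0,"ay": 0,"az": 0,"hand": 62},
    {"x": -0.06,"y": 0.05,"z": 2.0,"ax": 0,"ay": 0,"az": 0,"hand": 62},
    {"x": -0.06,"y": 0.05,"z": 2.06,"ax": 0,"ay": 0,"az": 0,"hand": 62},
    {"x": -0.06,"y": 0.05,"z": 2.06,"ax": 0,"ay": 0,"az": 0,"hand": 40},
    {"x": -0.06,"y": 0.05,"z": 2.06,"ax": 0,"ay": 0,"az": 0,"hand": 25},
    {"x": -0.06,"y": 0.05,"z": 2.06,"ax": 0,"ay": 0,"az": 0,"hand": 25},
    {"x": -0.06,"y": 0.05,"z": 2.06,"ax": 0,"ay": 0,"az": 0,"hand": 25}
  ],
  "grip_force": 40
}}

```text
clock: 3.35
eef_pos: [486.7, -223.6, 49.5]
tcp_rot: [3.139, 0.001, 1.572]
contact_force: [-1.1, 0.8, 8.0]
opening: 0.406
grasp_force: 40.6
```

Run:
```python
from h import *
go([483,-222,280],down())
go([490,207,280],down())
```

```text
shift [ 0.027 -0.062 -4.61 ] turn [0.03 0.01 0.01]
shift [ 8.607  0.085 -4.621] turn [0.03 0.01 0.01]
```

Emit:
{"method": "drive_tool", "body": {
  "plan": [
    {"x": 0,"y": 0,"z": -0.8,"ax": 0,"ay": 0,"az": 0,"hand": 25},
    {"x": 0,"y": 0,"z": -1.6,"ax": 0,"ay": 0,"az": 0,"hand": 25},
    {"x": 0,"y": 0,"z": -2.4,"ax": 0,"ay": 0,"az": 0,"hand": 25},
    {"x": 0,"y": 0,"z": -3.2,"ax": 0,"ay": 0,"az": 0,"hand": 25},
    {"x": 0.8,"y": 0,"z": -3.2,"ax": 0,"ay": 0,"az": 0,"hand": 25},
    {"x": 1.6,"y": 0,"z": -3.2,"ax": 0,"ay": 0,"az": 0,"hand": 25},
    {"x": 2.4,"y": 0,"z": -3.2,"ax": 0,"ay": 0,"az": 0,"hand": 25},
    {"x": 3.2,"y": 0,"z": -3.2,"ax": 0,"ay": 0,"az": 0,"hand": 25}
  ]
}}

```text
clock: 4.15
eef_pos: [485.3, -61.8, 208.7]
tcp_rot: [3.14, 0.0, 1.571]
contact_force: [0.3, 0.4, -0.7]
opening: 0.409
grasp_force: 40.6
```

Run:
```python
from h import *
go([490,207,210],down())
```

```text
shift [ 5.376  0.095 -0.026] turn [0.02 0.   0.  ]
```

Emit:
{"method": "drive_tool", "body": {
  "plan": [
    {"x": 0.8,"y": 0.1,"z": 0,"ax": 0,"ay": 0,"az": 0,"hand": 25},
    {"x": 1.6,"y": 0.1,"z": 0,"ax": 0,"ay": 0,"az": 0,"hand": 25},
    {"x": 2.4,"y": 0.1,"z": 0,"ax": 0,"ay": 0,"az": 0,"hand": 25},
    {"x": 3.2,"y": 0.1,"z": 0,"ax": 0,"ay": 0,"az": 0,"hand": 25},
    {"x": 4.0,"y": 0.1,"z": 0,"ax": 0,"ay": 0,"az": 0,"hand": 25},
    {"x": 4.8,"y": 0.1,"z": 0,"ax": 0,"ay": 0,"az": 0,"hand": 25},
    {"x": 5.38,"y": 0.1,"z": 0,"ax": 0,"ay": 0,"az": 0,"hand": 25},
    {"x": 5.38,"y": 0.1,"z": 0.5,"ax": 0,"ay": 0,"az": 0,"hand": 25}
  ]
}}

```text
clock: 4.95
eef_pos: [492.5, 210.2, 186.0]
tcp_rot: [3.135, -0.004, 1.574]
contact_force: [0.9, -0.5, -1.2]
opening: 0.407
grasp_force: 40.6
```

Run:
```python
from h import *
go([490,207,47.5],down())
b=shot("side","side2")
cv2.imwrite("pics/c4.png",cv2.resize(b[90:250,190:350],None,fx=3.3,fy=3.3,interpolation=cv2.INTER_CUBIC))
```

```text
shift [-0.074 -0.07   2.77 ] turn [ 0.07 -0.04  0.03]
```

View pics/c4.png

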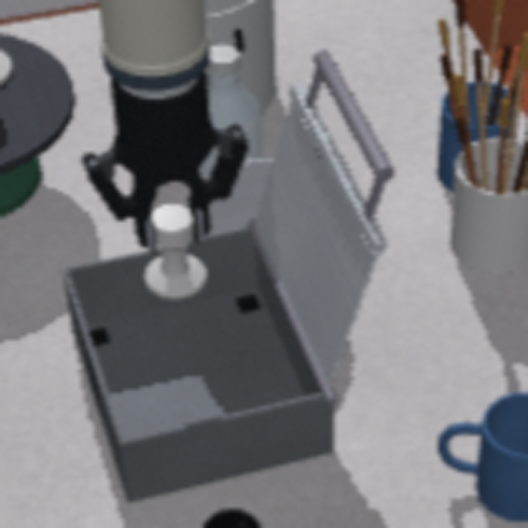

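The candlestick hangs upright over the box, its foot at crop (175,277), clear of the lid. Lowering now.

Emit:
{"method": "drive_tool", "body": {
  "plan": [
    {"x": 0,"y": 0,"z": 0.6,"ax": 0,"ay": 0,"az": 0,"hand": 25},
    {"x": 0,"y": 0,"z": 1.2,"ax": 0,"ay": 0,"az": 0,"hand": 25},
    {"x": 0,"y": 0,"z": 1.8,"ax": 0,"ay": 0,"az": 0,"hand": 25},
    {"x": 0,"y": 0,"z": 2.3,"ax": 0,"ay": 0,"az": 0,"hand": 25},
    {"x": 0,"y": 0,"z": 2.5,"ax": 0,"ay": 0,"az": 0,"hand": 25},
    {"x": 0,"y": 0,"z": 2.6,"ax": 0,"ay": 0,"az": 0,"hand": 25},
    {"x": 0,"y": 0,"z": 2.65,"ax": 0,"ay": 0,"az": 0,"hand": 25},
    {"x": 0,"y": 0,"z": 2.65,"ax": 0,"ay": 0,"az": 0,"hand": 25}
  ]
}}

```text
clock: 5.8
eef_pos: [490.8, 206.0, 51.1]
tcp_rot: [3.14, -0.0, 1.571]
contact_force: [0.6, 0.8, -1.2]
opening: 0.404
grasp_force: 40.6
```

Step down in small moves until it touches.

Emit:
{"method": "drive_tool", "body": {
  "plan": [
    {"x": 0,"y": 0,"z": 0.03,"ax": 0,"ay": 0,"az": 0,"hand": 25},
    {"x": 0,"y": 0,"z": 0.05,"ax": 0,"ay": 0,"az": 0,"hand": 25},
    {"x": 0,"y": 0,"z": 0.07,"ax": 0,"ay": 0,"az": 0,"hand": 25},
    {"x": 0,"y": 0,"z": 0.07,"ax": 0,"ay": 0,"az": 0,"hand": 25}
  ]
}}

```text
clock: 6.2
eef_pos: [490.6, 206.1, 47.5]
tcp_rot: [3.141, -0.0, 1.572]
contact_force: [-1.1, 0.2, 6.4]
opening: 0.402
grasp_force: 41.2
```

Contact (6.4 N). Open, then rise.

Emit:
{"method": "drive_tool", "body": {
  "plan": [
    {"x": 0,"y": 0,"z": 0,"ax": 0,"ay": 0,"az": 0,"hand": 45},
    {"x": 0,"y": 0,"z": 0,"ax": 0,"ay": 0,"az": 0,"hand": 60},
    {"x": 0,"y": 0,"z": 0,"ax": 0,"ay": 0,"az": 0,"hand": 60},
    {"x": 0,"y": 0,"z": -0.4,"ax": 0,"ay": 0,"az": 0,"hand": 60},
    {"x": 0,"y": 0,"z": -1.2,"ax": 0,"ay": 0,"az": 0,"hand": 60},
    {"x": 0,"y": 0,"z": -2.0,"ax": 0,"ay": 0,"az": 0,"hand": 60},
    {"x": 0,"y": 0,"z": -3.0,"ax": 0,"ay": 0,"az": 0,"hand": 60},
    {"x": 0,"y": 0,"z": -4.0,"ax": 0,"ay": 0,"az": 0,"hand": 60}
  ]
}}

```text
clock: 7.0
eef_pos: [489.7, 205.6, 248.4]
tcp_rot: [-3.141, 0.0, 1.572]
contact_force: [1.2, 0.4, -0.9]
opening: 0.701
grasp_force: 0.0
```

Run:
```python
from h import *
p,R=np.array([490,206,247.]),down()
go(p,R); q=np.array([600,214,370.]); go(q,down(-0.14))
go([650.7-2.7,214,282-19],down(-.14))
for th in(.83,.9): print(592-210*np.cos(th),80+210*np.sin(th))
b=shot("side","side3"); t=shot("top","top3")
C=np.zeros((480,800,3),np.uint8)
A=cv2.resize(t[150:290,155:285],None,fx=3,fy=3);B=cv2.resize(b[90:250,190:320],None,fx=3,fy=3)
C[:420,:390]=A;C[:480,400:790]=B
cv2.imwrite("pics/c5.png",C)
```

```text
shift [0.008 0.007 0.027] turn [-0.01  0.    0.01]
shift [ 0.165  2.205 -2.434] turn [1.33 0.   0.01]
shift [ 0.165  3.167 -0.295] turn [1.33 0.   0.01]
450.2760903850339 234.96558793309217
461.46190666316045 244.4986510217715
```

View pics/c5.png

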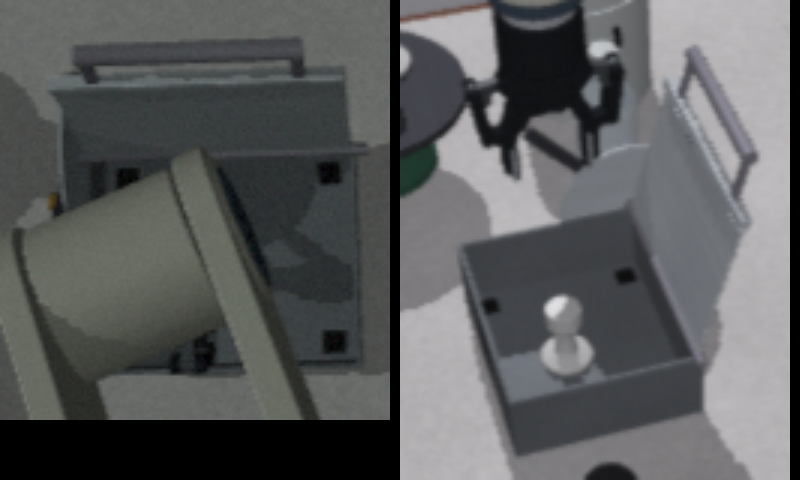

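The candlestick stands upright in the box, at crop (567,330). Now I'll move above the bar.

Emit:
{"method": "drive_tool", "body": {
  "plan": [
    {"x": 0,"y": 0,"z": -1,"ax": 0,"ay": 0,"az": 0,"hand": 60},
    {"x": 0,"y": 0,"z": -1.9,"ax": 0,"ay": 0,"az": 0,"hand": 60},
    {"x": 0,"y": 0,"z": -2.6,"ax": 0.4,"ay": 0,"az": 0,"hand": 60},
    {"x": 0.16,"y": 0.9,"z": -2.6,"ax": 0.8,"ay": 0,"az": 0,"hand": 60},
    {"x": 0.16,"y": 1.8,"z": -2.6,"ax": 1.33,"ay": 0,"az": 0,"hand": 60},
    {"x": 0.16,"y": 2.7,"z": -2.6,"ax": 1.33,"ay": 0,"az": 0,"hand": 60},
    {"x": 0.16,"y": 3.47,"z": -2.6,"ax": 1.33,"ay": 0,"az": 0,"hand": 60},
    {"x": 0.16,"y": 3.47,"z": -2.6,"ax": 1.33,"ay": 0,"az": 0,"hand": 60}
  ]
}}

```text
clock: 7.9
eef_pos: [667.2, 213.3, 373.4]
tcp_rot: [-3.0, 0.001, 1.57]
contact_force: [-1.9, -0.4, -0.9]
opening: 0.704
grasp_force: 0.0
```

Run:
```python
from h import *
print(monitor.sense()["qpos"])
go([648,214,263],down(-.14))
b=shot("side","side4"); t=shot("top","top4")
C=np.zeros((420,800,3),np.uint8)
A=cv2.resize(t[120:260,155:285],None,fx=3,fy=3);B=cv2.resize(b[60:200,210:340],None,fx=3,fy=3)
C[:,:390]=A;C[:,400:790]=B
cv2.imwrite("pics/c6.png",C)
```

```text
[0.28825141 0.46899616 1.16191079 0.03912651 1.64628063 0.28939768]
shift [ 0.015 -0.07   2.24 ] turn [-0.01  0.01 -0.01]
```

View pics/c6.png

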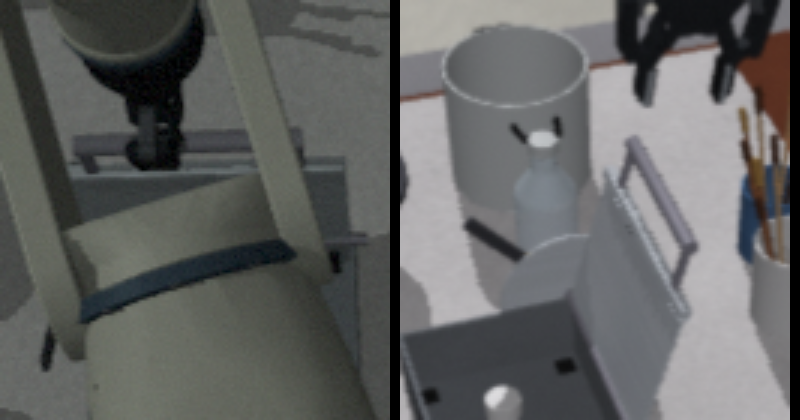

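The fingers straddle the bar line. They are above its middle in the top view, around (155,145). Descending and gripping.

Emit:
{"method": "drive_tool", "body": {
  "plan": [
    {"x": 0,"y": -0.07,"z": 0.7,"ax": 0,"ay": 0,"az": 0,"hand": 60},
    {"x": 0,"y": -0.07,"z": 1.4,"ax": 0,"ay": 0,"az": 0,"hand": 60},
    {"x": 0,"y": -0.07,"z": 2.0,"ax": 0,"ay": 0,"az": 0,"hand": 60},
    {"x": 0,"y": -0.07,"z": 2.24,"ax": 0,"ay": 0,"az": 0,"hand": 60},
    {"x": 0,"y": -0.07,"z": 2.24,"ax": 0,"ay": 0,"az": 0,"hand": 35},
    {"x": 0,"y": -0.07,"z": 2.24,"ax": 0,"ay": 0,"az": 0,"hand": 5},
    {"x": 0,"y": -0.07,"z": 2.24,"ax": 0,"ay": 0,"az": 0,"hand": 5},
    {"x": 0,"y": -0.07,"z": 2.24,"ax": 0,"ay": 0,"az": 0,"hand": 5}
  ],
  "grip_force": 40
}}

```text
clock: 8.8
eef_pos: [646.1, 214.4, 268.6]
tcp_rot: [-3.006, -0.001, 1.572]
contact_force: [2.8, 0.5, 5.1]
opening: 0.172
grasp_force: 39.2
```

Emit:
{"method": "drive_tool", "body": {
  "plan": [
    {"x": 0,"y": 0,"z": 0,"ax": 0,"ay": 0,"az": 0,"hand": 5},
    {"x": 0,"y": 0,"z": 0,"ax": 0,"ay": 0,"az": 0,"hand": 5}
  ]
}}

```text
clock: 9.0
eef_pos: [646.2, 214.3, 268.6]
tcp_rot: [-3.007, -0.001, 1.572]
contact_force: [1.4, 0.5, 5.7]
opening: 0.171
grasp_force: 39.3
```

```bash
cat >> h.py <<'E'
H=np.array([592.,214,80]); OFF=14.
def pose(th,tilt):
    z=np.array([np.sin(tilt),0,-np.cos(tilt)])
    return H+210*np.array([-np.cos(th),0,np.sin(th)])+OFF*z, down(tilt)
def arc(th0,t0,th1,t1,n=8):
    p0,R0=pose(th0,t0)
    for k in range(1,n+1):
        f=k/n; p,R=pose(th0+f*(th1-th0),t0+f*(t1-t0))
        print((R0.inv().apply(p-p0)/50).round(2),(np.degrees((R0.inv()*R).as_rotvec())/6).round(2))
E
python3 - <<'E'
from h import *
s=monitor.sense(); print(s["eef_pos"],s["contact_force"],pose(1.85,-.14)[0])
arc(1.85,-.14,1.47,.04)
E
```

```text
[646.17981258 214.34267374 268.59142562] [1.35265853 0.51918767 5.69587765] [647.92034823 214.         268.00476868]
[-0.   -0.19 -0.02] [-0.21 -0.    0.  ]
[-0.   -0.38 -0.04] [-0.43  0.    0.  ]
[-0.   -0.58 -0.04] [-0.64  0.    0.  ]
[-0.   -0.77 -0.04] [-0.86  0.    0.  ]
[-0.   -0.96 -0.02] [-1.07  0.    0.  ]
[-0.   -1.16  0.  ] [-1.29  0.   -0.  ]
[-0.   -1.35  0.03] [-1.5  0.   0. ]
[-0.   -1.53  0.08] [-1.72  0.    0.  ]
```

Emit:
{"method": "drive_tool", "body": {
  "plan": [
    {"x": 0,"y": -0.19,"z": -0.02,"ax": -0.21,"ay": 0,"az": 0,"hand": 5},
    {"x": 0,"y": -0.38,"z": -0.04,"ax": -0.43,"ay": 0,"az": 0,"hand": 5},
    {"x": 0,"y": -0.58,"z": -0.04,"ax": -0.64,"ay": 0,"az": 0,"hand": 5},
    {"x": 0,"y": -0.77,"z": -0.04,"ax": -0.86,"ay": 0,"az": 0,"hand": 5},
    {"x": 0,"y": -0.96,"z": -0.02,"ax": -1.07,"ay": 0,"az": 0,"hand": 5},
    {"x": 0,"y": -1.16,"z": 0,"ax": -1.29,"ay": 0,"az": 0,"hand": 5},
    {"x": 0,"y": -1.35,"z": 0.03,"ax": -1.5,"ay": 0,"az": 0,"hand": 5},
    {"x": 0,"y": -1.53,"z": 0.08,"ax": -1.72,"ay": 0,"az": 0,"hand": 5}
  ],
  "grip_force": 50
}}

```text
clock: 9.8
eef_pos: [569.8, 213.2, 275.3]
tcp_rot: [3.095, 0.001, 1.572]
contact_force: [1.8, -5.4, 6.1]
opening: 0.167
grasp_force: 49.0
```

Run:
```python
from h import *
s=monitor.sense(); print(s["eef_pos"],s["contact_force"],pose(1.47,.04)[0],s["qpos"])
arc(1.47,.04,1.15,.22)
```

```text
[569.78141991 213.24329749 275.32289438] [ 1.79449311 -5.44048675  6.10103837] [571.42844667 214.         274.94531196] [ 0.36528607  0.2658781   1.65500631 -0.01851905  1.17745315  0.37108311]
[-0.   -0.16  0.01] [-0.21  0.    0.  ]
[-0.   -0.32  0.03] [-0.43  0.   -0.  ]
[-0.   -0.48  0.06] [-0.64  0.    0.  ]
[-0.   -0.64  0.09] [-0.86  0.   -0.  ]
[-0.   -0.8   0.13] [-1.07  0.   -0.  ]
[-0.   -0.95  0.18] [-1.29  0.   -0.  ]
[-0.   -1.1   0.23] [-1.5  0.  -0. ]
[-0.   -1.26  0.29] [-1.72  0.    0.  ]
```

Emit:
{"method": "drive_tool", "body": {
  "plan": [
    {"x": 0,"y": -0.16,"z": 0.01,"ax": -0.21,"ay": 0,"az": 0,"hand": 5},
    {"x": 0,"y": -0.32,"z": 0.03,"ax": -0.43,"ay": 0,"az": 0,"hand": 5},
    {"x": 0,"y": -0.48,"z": 0.06,"ax": -0.64,"ay": 0,"az": 0,"hand": 5},
    {"x": 0,"y": -0.64,"z": 0.09,"ax": -0.86,"ay": 0,"az": 0,"hand": 5},
    {"x": 0,"y": -0.8,"z": 0.13,"ax": -1.07,"ay": 0,"az": 0,"hand": 5},
    {"x": 0,"y": -0.95,"z": 0.18,"ax": -1.29,"ay": 0,"az": 0,"hand": 5},
    {"x": 0,"y": -1.1,"z": 0.23,"ax": -1.5,"ay": 0,"az": 0,"hand": 5},
    {"x": 0,"y": -1.26,"z": 0.29,"ax": -1.72,"ay": 0,"az": 0,"hand": 5}
  ]
}}

```text
clock: 10.6
eef_pos: [506.2, 212.4, 256.5]
tcp_rot: [2.919, 0.002, 1.572]
contact_force: [2.5, -8.8, -4.1]
opening: 0.166
grasp_force: 50.2
```

Run:
```python
from h import *
s=monitor.sense(); print(s["eef_pos"],s["contact_force"],pose(1.15,.22)[0],s["qpos"])
arc(1.15,.22,.83,.4)
```

```text
[506.15370877 212.4034477  256.5397948 ] [ 2.46638796 -8.75044072 -4.10615315] [509.27285214 214.         258.01786316] [ 0.45675454  0.10740447  1.91430996 -0.12503064  0.9239496   0.52129215]
[-0.   -0.16  0.04] [-0.21  0.    0.  ]
[-0.   -0.31  0.08] [-0.43  0.   -0.  ]
[-0.   -0.47  0.13] [-0.64 -0.    0.  ]
[-0.   -0.62  0.18] [-0.86  0.    0.  ]
[-0.   -0.77  0.25] [-1.07  0.    0.  ]
[-0.   -0.92  0.31] [-1.29  0.    0.  ]
[-0.   -1.06  0.39] [-1.5  0.   0. ]
[-0.   -1.2   0.47] [-1.72  0.    0.  ]
```

Emit:
{"method": "drive_tool", "body": {
  "plan": [
    {"x": 0,"y": -0.16,"z": 0.04,"ax": -0.21,"ay": 0,"az": 0,"hand": 5},
    {"x": 0,"y": -0.31,"z": 0.08,"ax": -0.43,"ay": 0,"az": 0,"hand": 5},
    {"x": 0,"y": -0.47,"z": 0.13,"ax": -0.64,"ay": 0,"az": 0,"hand": 5},
    {"x": 0,"y": -0.62,"z": 0.18,"ax": -0.86,"ay": 0,"az": 0,"hand": 5},
    {"x": 0,"y": -0.77,"z": 0.25,"ax": -1.07,"ay": 0,"az": 0,"hand": 5},
    {"x": 0,"y": -0.92,"z": 0.31,"ax": -1.29,"ay": 0,"az": 0,"hand": 5},
    {"x": 0,"y": -1.06,"z": 0.38,"ax": -1.5,"ay": 0,"az": 0,"hand": 5},
    {"x": 0,"y": -1.06,"z": 0.38,"ax": -1.5,"ay": 0,"az": 0,"hand": 5}
  ]
}}

```text
clock: 11.4
eef_pos: [456.5, 211.7, 224.1]
tcp_rot: [2.766, 0.004, 1.571]
contact_force: [6.5, -9.3, -9.2]
opening: 0.166
grasp_force: 49.5
```

Run:
```python
from h import *
s=monitor.sense(); e=s["eef_pos"]; z=Ro.from_euler("xyz",s["tcp_rot"]).apply([0,0,1])
print(e,s["contact_force"],pose(.87,.3775)[0],s["qpos"])
for off in(14,19): 
    b=e-off*z; print("bar",b,np.arctan2(b[2]-80,592-b[0]),np.hypot(b[2]-80,592-b[0]))
b=shot("side","side5"); t=shot("top","top5")
C=np.zeros((450,800,3),np.uint8)
A=cv2.resize(t[150:300,155:285],None,fx=3,fy=3);B=cv2.resize(b[90:240,190:320],None,fx=3,fy=3)
C[:,:390]=A;C[:,400:790]=B
cv2.imwrite("pics/c7.png",C)
```

```text
[456.53506556 211.6748086  224.12629858] [ 6.48409104 -9.34903264 -9.22395695] [461.7467922 214.        227.4948303] [ 0.56809738  0.020076    2.12867437 -0.31683388  0.69900751  0.78021002]
bar [451.4006703  211.7272491  237.15070779] 0.8409291772840399 210.86611029075334
bar [449.56695771 211.74597786 241.80228251] 0.848977677317329 215.5624043283543
```

View pics/c7.png

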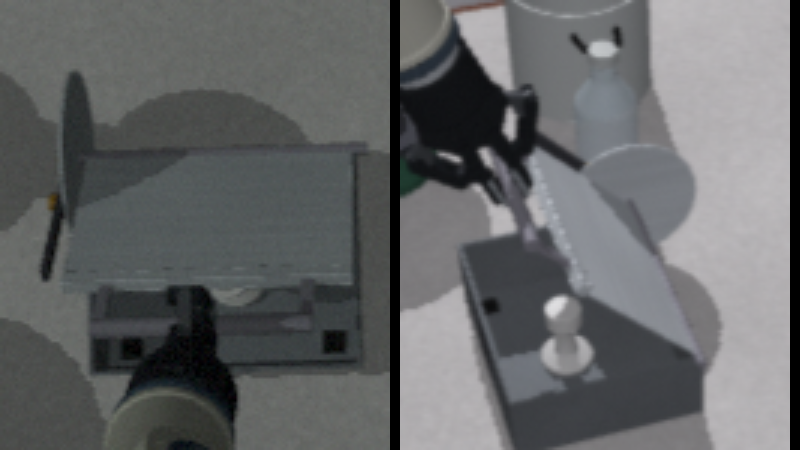

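The lid is now beside the mark. In the top crop its sheet edge runs (63,290)-(352,290) and the mark tip is at (46,277). The side crop shows the sheet's right corner at (580,290), with the candlestick upright and clear. I'll compare the two angles within the same cameras.

Run:
```python
from h import *
from scipy.optimize import brentq
T=lambda u,v:(155+u/3,150+v/3); S=lambda u,v:(190+(u-400)/3,90+v/3)
print("hinge",onz("top",T(220,151),82),onz("top",T(330,149),82))
def ang(n,p,r,hx):
    o,v=ray(n,p); f=lambda s:np.hypot((o+s*v)[0]-hx,(o+s*v)[2]-80)-r
    ss=np.arange(800,1700,2.); fs=[f(s) for s in ss]; out=[]
    for i in range(len(ss)-1):
        if fs[i]*fs[i+1]<0:
            X=o+brentq(f,ss[i],ss[i+1])*v; out.append((round(np.arctan2(X[2]-80,hx-X[0]),3),X.round(0)))
    return out
for hx in(590,593):
    print(hx)
    for nm,n,p,r in(("tip","top",T(46,277),150),("edgeL","top",T(63,290),164),("edgeR","top",T(352,290),164),
       ("barL","top",T(92,328),210),("barR","top",T(312,323),210),
       ("tip","side",(232.3,134.3),150),("edgeR","side",S(580,292),164)): print(nm,n,ang(n,p,r,hx))
for th in (.75,.8,.85,.9): # mark inner segment predictions
    P=[[592-q*np.cos(th),340,80+q*np.sin(th)] for q in(150,90)]; print(th,proj("top",P).round(1).tolist(),proj("side",P).round(1).tolist())
```

```text
hinge [592.71713521 212.30338922  82.        ] [592.83629569 119.06139873  82.        ]
590
tip top [(np.float64(0.825), array([488., 338., 190.])), (np.float64(-0.829), array([489., 385., -31.]))]
edgeL top [(np.float64(0.819), array([478., 322., 200.])), (np.float64(-0.806), array([476., 371., -38.]))]
edgeR top [(np.float64(0.79), array([475., 100., 197.])), (np.float64(-0.771), array([472., 105., -34.]))]
barL top [(np.float64(0.839), array([450., 293., 236.])), (np.float64(-0.778), array([440., 350., -67.]))]
barR top [(np.float64(0.847), array([451., 129., 237.])), (np.float64(-0.788), array([442., 144., -69.]))]
tip side [(np.float64(0.858), array([492., 334., 193.]))]
edgeR side [(np.float64(0.868), array([484.,  90., 205.]))]
593
tip top [(np.float64(0.798), array([488., 338., 187.])), (np.float64(-0.801), array([489., 384., -28.]))]
edgeL top [(np.float64(0.794), array([478., 323., 197.])), (np.float64(-0.781), array([476., 370., -35.]))]
edgeR top [(np.float64(0.764), array([475., 100., 193.])), (np.float64(-0.745), array([472., 105., -31.]))]
barL top [(np.float64(0.819), array([450., 294., 233.])), (np.float64(-0.758), array([440., 349., -64.]))]
barR top [(np.float64(0.827), array([451., 129., 235.])), (np.float64(-0.768), array([442., 144., -66.]))]
tip side [(np.float64(0.835), array([492., 336., 191.]))]
edgeR side [(np.float64(0.847), array([484.,  92., 203.]))]
0.75 [[170.0, 244.9], [173.6, 226.7]] [[228.9, 136.6], [244.2, 144.5]]
0.8 [[169.6, 242.7], [173.3, 225.4]] [[230.5, 134.8], [245.1, 143.5]]
0.85 [[169.1, 240.3], [173.0, 223.9]] [[232.2, 133.1], [246.1, 142.5]]
0.9 [[168.6, 237.8], [172.8, 222.5]] [[234.0, 131.5], [247.2, 141.6]]
```

In each camera the lid and mark agree within about 0.02 rad, against a tolerance of 0.08. I'll settle and hand in.

Emit:
{"method": "drive_tool", "body": {
  "plan": [
    {"x": 0,"y": 0,"z": 0,"ax": 0,"ay": 0,"az": 0,"hand": 5},
    {"x": 0,"y": 0,"z": 0,"ax": 0,"ay": 0,"az": 0,"hand": 5},
    {"x": 0,"y": 0,"z": 0,"ax": 0,"ay": 0,"az": 0,"hand": 5},
    {"x": 0,"y": 0,"z": 0,"ax": 0,"ay": 0,"az": 0,"hand": 5}
  ]
}}

```text
clock: 11.9
eef_pos: [457.4, 211.7, 224.8]
tcp_rot: [2.767, 0.004, 1.57]
contact_force: [2.2, -9.5, -6.2]
opening: 0.167
grasp_force: 50.1
```

Run:
```python
from h import *
s=monitor.sense(); print(s["eef_pos"],s["grasp_force"],abs(s["qvel"]).max())
if abs(s["eef_pos"][0]-456.5)<3 and abs(s["qvel"]).max()<.03: print(r.sign_off())
```

```text
[457.37644864 211.65209833 224.82523975] 50.05711555480957 0.0008160971947696661
the job is handed in; nothing more can be done
None
```

The job is handed in, with no verdict shown: the short candlestick stands upright in the drying box, and the gripper is holding the lid still at about 0.84 rad, within about 0.02–0.03 rad of the index arm by the camera measurements.

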